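# Scoop-load the vibratory polisher and set its timer

## Task

Load the ceramic rods from the rack (two to four of them) into the scoop, then tip the scoop over the polisher's ramp so that they roll down and every rod comes to rest lying in its own groove, and stand the empty scoop back on the bench. After that turn only the small inner timer knob on the control box until its pointer lines up with the long tick, without disturbing the outer ring, and then press the start button fully in. Leave the bottle, the vial and the beaker where they stand.

Things in the scene. Friction and masses are not known exactly. Their poses are not given: they have to be found in the camera images.
- rod_1: round white ceramic rod, 16 mm diameter, 60 mm long, 40 g; origin at its middle, x axis along it. None if absent. It rolls freely. At the start it lies along the rack's x in one of the four places of the rack
- rod_2: round white ceramic rod, 16 mm diameter, 60 mm long, 40 g; origin at its middle, x axis along it. None if absent. It rolls freely. At the start it lies along the rack's x in one of the four places of the rack
- rod_3: round white ceramic rod, 16 mm diameter, 60 mm long, 40 g; origin at its middle, x axis along it. None if absent. It rolls freely. At the start it lies along the rack's x in one of the four places of the rack
- rod_4: round white ceramic rod, 16 mm diameter, 60 mm long, 40 g; origin at its middle, x axis along it. None if absent. It rolls freely. At the start it lies along the rack's x in one of the four places of the rack
- rack: fixed grey rack, slab 76 x 196 x 8 mm (x, y, z); origin at the centre of its underside. Four rod places at y = -69, -23, +23, +69 mm, each with 3 mm high nibs beside the rod's ends only (16 to 34 mm from the middle in x, 7 to 13 mm off the rod's axis in y), so fingers can straddle the rod's middle. A rod lies with its axis 16 mm above the bench
- scoop: loose aluminium scoop, 200 g; origin at the centre of its underside (z = 0 when it stands), z up, open mouth at +y, handle at -y. 72 mm in x (68 inside), y from -60 to +62 mm; side walls 38 mm high. Its floor rises 10 degrees from 5 mm at the back wall (inner face y = -56 mm) to 24.5 mm at the lip: rods lying along x roll to the back; tipped mouth-down by over 10 degrees they roll out
- scoop_grip (a point): point in the handle plate of the scoop, in the scoop at (0, -61, 80) mm. The plate is 10 mm thick in the scoop's y, 50 mm wide in x and reaches from 40 to 95 mm above the underside; to be gripped across its thickness
- scoop_mouth (a point): middle of the scoop's pouring lip, in the scoop at (0, +61, 24.5) mm
- polisher: fixed base of the small vibratory polisher, 90 x 196 mm; origin at the centre of its underside, z up; it carries the deck, +y is the deck's downhill direction
- deck: grooved deck on the polisher, sloping down 10 degrees to +y; origin on its floor at the grooves' upper end; x along the grooves, y downhill, z normal. Seven grooves 17 mm apart, middles at y = 8.5, 25.5 .. 110.5 mm, parted by ridges 2 mm high; end wall at 119, 19 high. A seated rod's axis is 8 mm above the floor. Side rails 5 mm high, 76 apart. Above y = 0 (no ridge there): ramp 45 long, 20 degrees steep, side plates 20 high, 84 apart, down to y = -9
- deck_inlet (a point): middle of the upper edge of the entry ramp, about 63 mm above the bench
- control_box: fixed grey control box 140 x 100 x 45 mm (x, y, z); origin at the centre of its underside. On its top, at x = +22 mm, the concentric pair; at x = -45 mm the start button. Short black ticks stand round the pair every 0.6 rad; the long one is the wanted setting
- dial (a joint): inner timer knob, rad, 0 to 3.0, grows clockwise seen from above, stays where left. At 0 its pointer points to the box's -x; the long tick is at 2.4. A black bar 26 mm long (along its pointer) and 11 mm wide, gripped across its width, 67 to 92 mm above the box's underside; under it a 26 mm disc from 63 to 67 mm; the ring's top is at 60 mm
- dial_grip (a point): middle of the inner knob's bar on the axis, 80 mm above the box's underside; its x axis lies along the bar with the pointer at its -x end, and turns with the knob
- ring (a joint): outer intensity ring, rad, -1.2 to 1.2, clockwise seen from above; turns very easily when touched; must keep the value it has at the start
- ring_mark (a point): black mark near the rim of the outer ring's top, 22 mm from the axis; the ring is 48 mm in diameter, from 46 to 60 mm above the box's underside
- start (a joint): grey round start button, m, 0 to 0.006 when fully pressed, springs back; about 4 N
- start_top (a point): middle of the start button's top (22 mm diameter)
- reagent_bottle: amber bottle with white cap, 54 mm diameter, 106 mm high, origin at its underside; to be left alone
- vial_1: glass vial with black cap, 25 mm diameter, 52 mm high, origin at its underside; to be left alone
- beaker: empty glass beaker, 51 mm diameter, 66 mm high, origin at its underside; to be left alone
Not all that is in view belongs to the job. What is shaped like the rod_4 but red or turquoise is not meant.

How it is judged:
On the way, in this order (a step that is already met when the one before it is completed fails the run):
1. all the rods lie in the scoop (x of rod_1 in the frame of scoop between -0.02 and 0.02 m and y of rod_1 in the frame of scoop between -0.06 and 0.058 m and z of rod_1 in the frame of scoop between 0.005 and 0.05 m and x of rod_2 in the frame of scoop between -0.02 and 0.02 m and y of rod_2 in the frame of scoop between -0.06 and 0.058 m and z of rod_2 in the frame of scoop between 0.005 and 0.05 m and x of rod_3 in the frame of scoop between -0.02 and 0.02 m and y of rod_3 in the frame of scoop between -0.06 and 0.058 m and z of rod_3 in the frame of scoop between 0.005 and 0.05 m and x of rod_4 in the frame of scoop between -0.02 and 0.02 m and y of rod_4 in the frame of scoop between -0.06 and 0.058 m and z of rod_4 in the frame of scoop between 0.005 and 0.05 m), for 0.2 s.
2. the scoop is tipped with its mouth at the polisher's ramp (angle between scoop's own z axis and vertical above 0.2 rad and horizontal distance between scoop_mouth and deck_inlet below 0.08 m), for 0.1 s.
3. every rod lies in a groove and the scoop stands on the bench (x of rod_1 in the frame of deck between -0.015 and 0.015 m and y of rod_1 in the frame of deck between 0 and 0.12 m and z of rod_1 in the frame of deck between 0.005 and 0.0095 m and angle between the x axis of each of rod_1, rod_2, rod_3, rod_4 and the x axis of deck, either way round below 0.15 rad and linear speed of each of rod_1, rod_2, rod_3, rod_4, scoop below 0.03 m/s and x of rod_2 in the frame of deck between -0.015 and 0.015 m and y of rod_2 in the frame of deck between 0 and 0.12 m and z of rod_2 in the frame of deck between 0.005 and 0.0095 m and x of rod_3 in the frame of deck between -0.015 and 0.015 m and y of rod_3 in the frame of deck between 0 and 0.12 m and z of rod_3 in the frame of deck between 0.005 and 0.0095 m and x of rod_4 in the frame of deck between -0.015 and 0.015 m and y of rod_4 in the frame of deck between 0 and 0.12 m and z of rod_4 in the frame of deck between 0.005 and 0.0095 m and angle between scoop's own z axis and vertical below 0.06 rad and height (world z) of scoop between -0.006 and 0.006 m and contact force between the fingers and scoop below 0.1 N), for 0.2 s.
4. the inner knob is at the long tick (value of joint dial between 2.25 and 2.55 rad), for 0.3 s.
5. the start button is pressed fully in with the knob set (all of step 4 and value of joint start above 0.0045 m), for 0.05 s.
At the end, for the whole second after the job is handed in: Every rod rests in a groove (height within 1.5 mm of seated, within 15 mm of the middle, turned under 0.15 rad); the scoop stands upright on the bench, released; the inner knob reads 2.4 within 0.15 rad; the button was pressed and is out again (all of step 3 and all of step 4 and value of joint start below 0.003 m); the robot touches nothing.
It fails at once if the outer ring is turned (its mark moves more than 4 mm) (distance of ring_mark from where it was at the start of the episode above 0.004 m).
It fails at once if the bottle is displaced by more than 4 cm or tipped (distance of reagent_bottle from where it was at the start of the episode above 0.04 m or angle between reagent_bottle's own z axis and vertical above 0.6 rad).
It fails at once if the vial is displaced by more than 4 cm or tipped (distance of vial_1 from where it was at the start of the episode above 0.04 m or angle between vial_1's own z axis and vertical above 0.6 rad).
It fails at once if the beaker is displaced by more than 4 cm or tipped (distance of beaker from where it was at the start of the episode above 0.04 m or angle between beaker's own z axis and vertical above 0.6 rad).
Of rod_1, rod_2, rod_3, rod_4 only 2 to 4 are there at a start; the rules pass over those that are not, and their reading is None.
At some moment in a run one of scoop may be knocked a few centimetres aside while the robot is not near it.
It also fails if it takes over 210 s, if anything falls off the work surface, if the arm or the gripper's body presses on something with over 40 N, if the wrist force passes 120 N, or if a joint passes its speed limit or range.

## Robot

A 6-joint arm with a two-finger parallel gripper is mounted at the origin on a cart in front of the work surface, level with it; the furniture and walls round the work are solid. World frame = base frame: x ahead of the robot, y to its left, z up, the work surface at z = 0. Lengths are in m, angles in rad, forces in N, time in s.
With the tool pointing down it reaches from about 0.35 to 0.775 m from the base axis. Payload 5.5 kg.
Tool frame: the origin (TCP) lies at the very end of the fingers, on their centre line; the grasp point (between the pads) lies 19 mm behind it (env.grip_point_offset is the distance from the TCP to the grasp point, in m); z points along the fingers, y is the line along which they close (so a half turn about z gives the same grasp; the last joint's range is limited). The gripper opens to 85 mm and grips with 20 to 120 N. Pads are 22 mm wide; open, the fingers measure 114 mm over their backs; the gripper's body (76 mm by 85 mm) begins 54 mm behind the grasp point. The pads swing forward as they close: fully open they stand 13 mm farther back than shut.
Start: joints at [-1.303, 0.313, 0.046, 1.304, 0, 1.431], TCP at [0.228, -0.528, 0.231] pointing down, gripper open.
Joint ranges: [-2.76, 2.76], [-0.86, 1.69], [-1.03, 1.26], [-2.2, 2.34], [-1.47, 1.5], [-3.14, 3.14]. Speed limits (rad/s): [2.57, 2.57, 3.14, 3.14, 3.14, 3.14].

## Interface

Orientations are given as a unit quaternion [w, x, y, z].
In Python, from workcell import sensors, imaging, workorder, env gives the robot as it stands.
- The arm moves only by the shell command python3 -m handwheel 'ROWS' [FORCE]. ROWS is JSON, a list of rows, each a list of 5 numbers: the shift along the tool's x, y, z in mm, then the turn about the tool's z in rad, then the opening, from 0 (shut) to 1 (fully open). A call has 1 to 8 rows; each row is the pose to reach, as a shift and turn from the pose commanded when the call began, along the tool's axes at that moment; what a row does not reach only later rows make up. A row lasts 1/10 s, in which the tool goes at most 50 mm and 8.59 degrees, less where a joint would pass 70% of its speed; a pose out of reach is approached as far as the arm can. A call with a gripper value outside its range is refused whole. The fingers move at their own pace and stop on an object; FORCE is the grip in N (left out, the last holds). Time passes only in rows, so rows that repeat a pose let the fingers close. It gives the time, the measured TCP pose, the force, the opening and the grip force at its end, in the units of the state.
- sensors.get_state(): the state, without advancing time (a new reading comes with each control period).
- imaging.read_camera(name): name is "scene" or "top"; returns a dict with "color" (480x640x3 uint8, blue, green, red), "z_map" (480x640 float32, m along the optical axis (not along the pixel's ray), 0 where there is no reading), "fx", "fy", "cx", "cy" (pixels), "xyz" and "rotation" of the camera in the world. Camera axes: x right, y down, z forward; pixel columns grow to the right and rows downward; lengths in m; the calibration is good to about 2 mm. A picture is of the moment at which its call begins.
- workorder.hand_in(): hands the job in; it is judged then, once.
The state is a dict: "clock": time; "joint_pos": joint angles; "qvel": joint speeds; "tau": joint torques, N m; "tcp_pos": TCP position; "orientation": TCP orientation; "wrist_force": force on the tool from outside, world axes, zero at the start; "ft_torque": the same for the moment, N m; "finger_gap": finger opening in m; "grip_force": force on a finger pad.
Only numpy, scipy, OpenCV 4.12 (cv2) and the standard library are available. Lean on these libraries where they do the work, as an engineer would, in place of code of your own. Each camera call takes 0.05 s, during which the arm holds its last target. There are 200 camera calls.

## Working session

There is one attempt and no reset: what is moved stays moved. The work goes in short steps, Python scripts to look and compute and a shell command to move; the robot and the scene stay as the last step left them, time stands still between calls to the robot, and variables do not carry over. Pictures are saved under pics/ and viewed, at most 14 in all, crops included, and the job is handed in when it is done.

```bash
mkdir -p pics; ls
python3 - <<'E'
from workcell import sensors, imaging, workorder, env
import cv2,numpy as np
s=sensors.get_state(); print(s, env.grip_point_offset)
for n in("scene","top"):
    c=imaging.read_camera(n); cv2.imwrite(f"pics/{n}0.png",c["color"]); np.savez(f"{n}0.npz",**c)
    print(n,c["fx"],c["fy"],c["cx"],c["cy"],c["xyz"],c["rotation"])
E
```

```text
pics
{'clock': 0.0, 'joint_pos': array([-1.30259696e+00,  3.14048396e-01,  4.49318885e-02,  1.30359927e+00,
        6.98236204e-06,  1.43118677e+00]), 'qvel': array([ 2.67032429e-04, -5.72908949e-04,  1.40453970e-03,  1.67431685e-05,
       -7.40125097e-04,  2.84167884e-04]), 'tau': array([ 9.11287880e-04, -4.80624604e+01,  2.98535156e+01,  1.92586309e-02,
        1.03658880e-05,  3.85384695e-06]), 'tcp_pos': array([ 0.22788961, -0.52733091,  0.23036232]), 'orientation': array([-9.57964513e-04,  9.79282961e-01,  2.02494347e-01, -5.81788409e-05]), 'wrist_force': array([ 0.37642335,  0.21148873, -0.42326056]), 'ft_torque': array([-0.00702422,  0.03115463, -0.04154702]), 'grip_force': 0.0, 'finger_gap': 0.08557305614682603} 0.0187
scene 507.47201709126574 507.47201709126574 309.07524917800714 237.43367662204957 [0.0772     0.5667965  0.87634276] [ 0.13657214 -0.29386722  0.8700416  -0.37150736]
top 482.2621115368079 482.2621115368079 336.3746003501713 236.59844585099677 [ 0.3890526  -0.08879559  1.2663373 ] [ 0.06190067 -0.7006549   0.70873643 -0.05425588]
```

View pics/top0.png

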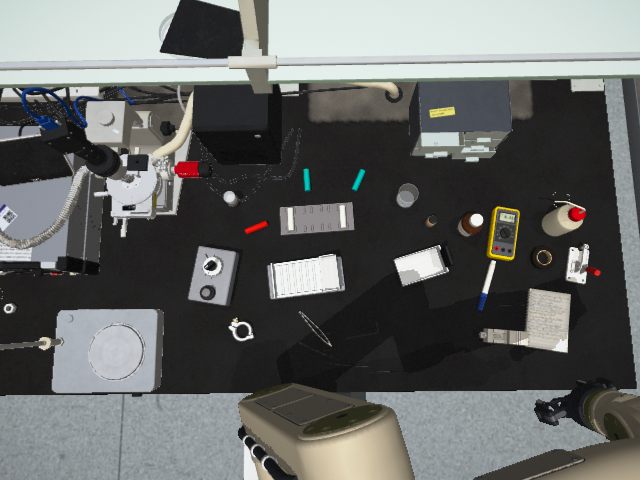

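View pics/scene0.png

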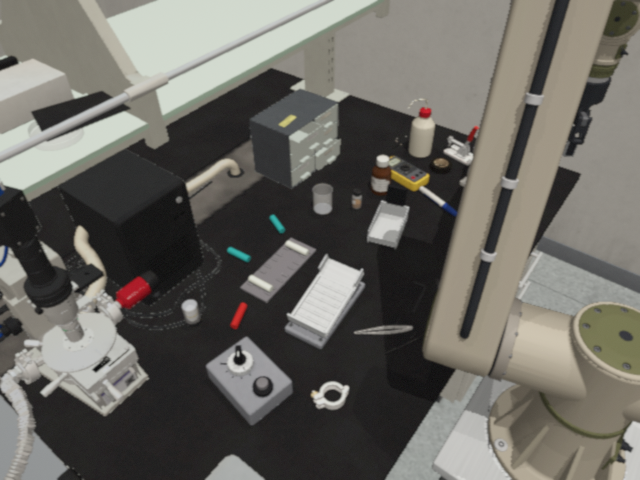

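The top view shows the rack at (317,218) with two rods at (291,220) and (346,217). The polisher is at (306,277), and the scoop is at (422,265) with its handle on the right at (447,255). The box is at (213,276) with its knob at (212,266) and button at (208,293). I'll take a closer crop and measure.

```bash
cat > h.py <<'E'
import numpy as np,cv2
from scipy.spatial.transform import Rotation as R
def rot(c): q=c["rotation"]; return R.from_quat([q[1],q[2],q[3],q[0]]).as_matrix()
def ray(c,u,v,z):
    d=rot(c)@np.array([(u-c["cx"])/c["fx"],(v-c["cy"])/c["fy"],1.]); o=np.array(c["xyz"]); return o+d*(z-o[2])/d[2]
def cloud(c):
    v,u=np.mgrid[:480,:640]; Z=c["z_map"]
    P=np.stack([(u-c["cx"])/c["fx"]*Z,(v-c["cy"])/c["fy"]*Z,Z],-1)
    return P@rot(c).T+np.array(c["xyz"])
def pix(c,P):
    p=rot(c).T@(np.array(P)-np.array(c["xyz"])); return c["cx"]+c["fx"]*p[0]/p[2],c["cy"]+c["fy"]*p[1]/p[2]
E
python3 - <<'E'
from h import *
c=dict(np.load("top0.npz")); im=c["color"]
cv2.imwrite("pics/crop1.png",cv2.resize(im[190:315,180:380],None,fx=4,fy=4,interpolation=cv2.INTER_CUBIC))
P=cloud(c); 
hsv=cv2.cvtColor(im,cv2.COLOR_BGR2HSV)
def rect(name,m,x0,y0,x1,y1,h=None):
    mm=np.zeros(m.shape,np.uint8); mm[y0:y1,x0:x1]=m[y0:y1,x0:x1]
    cs,_=cv2.findContours(mm,0,2); k=max(cs,key=cv2.contourArea)
    r=cv2.minAreaRect(k); b=cv2.boxPoints(r)
    print(name,"pix",np.round(r[0],1),np.round(r[1],1),round(r[2],1))
    fill=np.zeros_like(mm);cv2.drawContours(fill,[k],-1,1,-1); q=P[fill>0]; print("  medz",np.median(q[:,2]).round(4))
    hh=h if h is not None else np.median(q[:,2])
    B=np.array([ray(c,*p,hh)[:2] for p in b]); print("  c",B.mean(0).round(4),"sides",[np.linalg.norm(B[1]-B[0]).round(4),np.linalg.norm(B[2]-B[1]).round(4)],"yaw of edges",[np.degrees(np.arctan2(*(B[1]-B[0])[::-1])).round(1),np.degrees(np.arctan2(*(B[2]-B[1])[::-1])).round(1)])
z=P[...,2]; 
bright=hsv[...,2]
# cream rods
cream=((bright>170)).astype(np.uint8)
rect("rodL",cream,284,200,302,236,0.020); rect("rodR",cream,338,200,354,236,0.020)
rect("rack",(bright>60).astype(np.uint8),272,196,362,242,0.008)
rect("pol",(bright>60).astype(np.uint8),258,244,352,306,0.04)
rect("box",((bright>60)).astype(np.uint8),184,242,244,312,0.045)
rect("scoop",((bright>70)).astype(np.uint8),385,235,446,292,0.038)
for p in[(291,220),(346,217),(317,218),(306,277),(275,280),(335,272),(213,276),(447,255),(420,266)]: print(p,P[p[1],p[0]].round(4))
E
```

```text
rodL pix [290.1 218.9] [22.   5.3] 87.0
  medz 0.023
  c [0.6449 0.0453] sides [np.float64(0.0139), np.float64(0.0593)] yaw of edges [np.float64(-87.7), np.float64(-176.8)]
rodR pix [342.3 216. ] [22.2  5.4] 86.2
  medz 0.0225
  c [ 0.651  -0.0926] sides [np.float64(0.0143), np.float64(0.0598)] yaw of edges [np.float64(-86.9), np.float64(-177.0)]
rack pix [316.  218.3] [28.3 74.2] 85.7
  medz 0.009
  c [ 0.6482 -0.0226] sides [np.float64(0.1987), np.float64(0.0769)] yaw of edges [np.float64(-86.4), np.float64(-176.7)]
pol pix [304.9 276. ] [38.2 76. ] 82.9
  medz 0.0394
  c [0.4923 0.0045] sides [np.float64(0.1947), np.float64(0.0975)] yaw of edges [np.float64(-83.5), np.float64(-173.6)]
box pix [213.  275.6] [42.2 56.5] 11.3
  medz 0.0456
  c [0.496 0.238] sides [np.float64(0.1428), np.float64(0.1094)] yaw of edges [np.float64(-9.2), np.float64(-102.0)]
scoop pix [420.4 265.4] [29.3 49. ] 72.6
  medz 0.0149
  c [ 0.516  -0.2902] sides [np.float64(0.1265), np.float64(0.0746)] yaw of edges [np.float64(-73.3), np.float64(-165.3)]
(291, 220) [0.6414 0.0426 0.0221]
(346, 217) [ 0.6501 -0.1024  0.0101]
(317, 218) [ 0.6495 -0.025   0.0048]
(306, 277) [0.4893 0.0017 0.0416]
(275, 280) [0.4834 0.082  0.0304]
(335, 272) [ 0.4995 -0.0724  0.0597]
(213, 276) [0.4939 0.2367 0.0493]
(447, 255) [ 0.5346 -0.3465  0.0952]
(420, 266) [ 0.5174 -0.294   0.0075]
```

View pics/crop1.png

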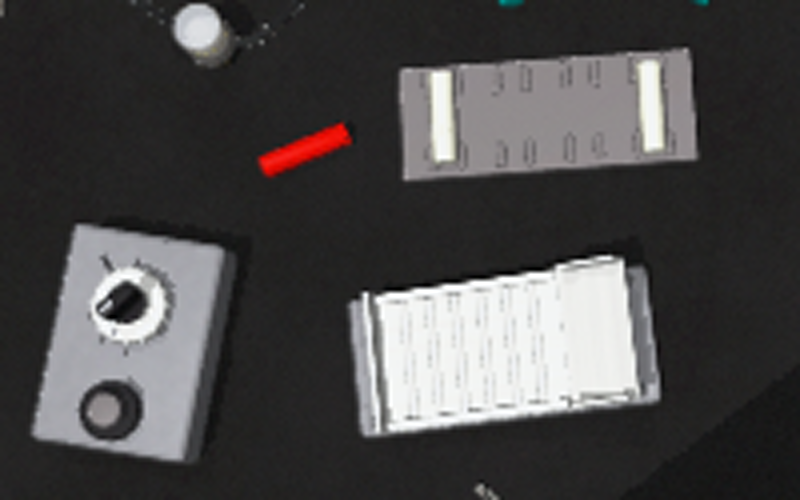

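There are two rods, in the outer places, and the deck runs downhill to the left. The tool can't tilt, so I plan to grip the handle plate by its edges so the scoop can pivot between the pads. I'll measure the handle, deck inlet and knob from the depth map.

```bash
cat >> h.py <<'E'
def grab(n,save=None):
    from workcell import imaging
    c=imaging.read_camera(n)
    if save: cv2.imwrite("pics/"+save,c["color"])
    return c
def seg(P,b,z0,z1):
    m=(P[...,0]>b[0])&(P[...,0]<b[1])&(P[...,1]>b[2])&(P[...,1]<b[3])&(P[...,2]>z0)&(P[...,2]<z1); return P[m]
def line(q):
    r=cv2.minAreaRect((q[:,:2]*1000).astype(np.float32)); b=cv2.boxPoints(r); e=[b[1]-b[0],b[2]-b[1]]; e=max(e,key=np.linalg.norm)
    a=np.degrees(np.arctan2(e[1],e[0]))%180
    return np.array(r[0])/1000,sorted(r[1]),a
E
python3 - <<'E'
from h import *
for n in("top","scene"):
    c=dict(np.load(n+"0.npz")); P=cloud(c)
    h=seg(P,(.45,.62,-.42,-.25),.055,.11); print(n,"handle",len(h),line(h),h.mean(0).round(4),h[:,2].max().round(4))
    h=seg(P,(.45,.62,-.42,-.2),.03,.045); print(" walls",len(h),line(h))
    d=seg(P,(.4,.58,-.14,.14),.035,.12); print(" deck",len(d),line(d),)
    a=np.radians(96.5); u=np.array([np.cos(a),np.sin(a)]); 
    d=seg(P,(.47,.51,-.14,.14),.0,.12); s=(d[:,:2]-[.4923,.0045])@u
    for k in np.arange(-.115,.11,.008):
        m=(s>k)&(s<k+.008)
        if m.any(): print("  ",round(k+.004,3),np.median(d[m,2]).round(4),end=";")
    print()
    k=seg(P,(.42,.6,.18,.3),.055,.062); print(" ring",len(k),line(k))
    k=seg(P,(.42,.6,.18,.3),.075,.1); print(" bar",len(k),len(k)>3 and line(k))
    k=seg(P,(.42,.6,.18,.3),.04,.05); print(" box",len(k),line(k))
    k=seg(P,(.4,.5,.2,.3),.05,.062); print(" but",len(k),len(k)>3 and line(k), len(k) and k[:,2].max())
E
```

```text
top handle 293 (array([ 0.57203864, -0.37708701]), [41.11272430419922, 125.87017059326172], np.float32(144.57895)) [ 0.5699 -0.3778  0.0828] 0.1096
 walls 154 (array([ 0.53605121, -0.32917706]), [90.70216369628906, 214.3943328857422], np.float32(116.739494))
 deck 1751 (array([0.49099039, 0.00460278]), [90.03730010986328, 168.5459442138672], np.float32(96.45962))
   -0.111 0.0012;   -0.103 0.0022;   -0.095 0.0148;   -0.087 0.0168;   -0.079 0.0611;   -0.071 0.0598;   -0.063 0.0557;   -0.055 0.0524;   -0.047 0.0503;   -0.039 0.0468;   -0.031 0.0442;   -0.023 0.0455;   -0.015 0.0421;   -0.007 0.042;   0.001 0.0392;   0.009 0.04;   0.017 0.0377;   0.025 0.0363;   0.033 0.0342;   0.041 0.0335;   0.049 0.0311;   0.057 0.0309;   0.065 0.0293;   0.073 0.0263;   0.081 0.0407;   0.089 0.0159;   0.097 0.0148;   0.105 0.0012;   0.113 0.0018;
 ring 249 (array([0.48838248, 0.23948434]), [49.16975402832031, 106.81718444824219], np.float32(175.73454))
 bar 66 (array([0.51872906, 0.23698257]), [11.126435279846191, 25.095109939575195], np.float32(136.23752))
 box 1563 (array([0.49740414, 0.24127094]),
[... 752 characters left out ...]
007 0.0429;   0.001 0.0411;   0.009 0.0403;   0.017 0.0385;   0.025 0.0373;   0.033 0.0354;   0.041 0.0352;   0.049 0.0328;   0.057 0.0317;   0.065 0.0301;   0.073 0.0168;   0.081 0.0302;   0.089 0.017;   0.097 0.0095;   0.105 0.0015;   0.113 0.0013;
 ring 438 (array([0.48739648, 0.24375816]), [48.826847076416016, 109.61713409423828], np.float32(164.50652))
 bar 112 (array([0.51643738, 0.23602193]), [10.691766738891602, 28.456398010253906], np.float32(134.12726))
 box 2641 (array([0.49490314, 0.23980768]), [100.76068115234375, 140.76815795898438], np.float32(169.95834))
 but 302 (array([0.46821536, 0.24084866]), [68.91279602050781, 71.090576171875], np.float32(130.38467)) 0.06187933333791196
```

```bash
cat >> h.py <<'E'
def scoop(c,b=(.44,.58,-.42,-.18),verbose=1):
    """pose from handle: returns grip xy, yaw of scoop x axis(deg)"""
    P=cloud(c); h=seg(P,b,.07,.1)
    m=np.zeros(len(h),bool)
    img=np.zeros((400,400),np.uint8); ij=((h[:,:2]-[b[0]-.02,b[2]-.02])*1000).astype(int); img[ij[:,0].clip(0,399),ij[:,1].clip(0,399)]=255
    img=cv2.dilate(img,np.ones((7,7))); n,l=cv2.connectedComponents(img); lab=l[ij[:,0].clip(0,399),ij[:,1].clip(0,399)]
    out=[]
    for k in range(1,n):
        q=h[lab==k]; 
        if len(q)>15: out.append((len(q),line(q)))
    for o in out: print(o[0],o[1][0].round(4),np.round(o[1][1],1),round(float(o[1][2]),1))
E
python3 - <<'E'
from h import *
for n in("top","scene"):
    print(n);c=dict(np.load(n+"0.npz")); scoop(c); P=cloud(c)
    w=seg(P,(.44,.56,-.34,-.2),.006,.045); print(line(w))
    for p in[(471,223),(431,220),(407,195)] if n=="top" else []: print(P[p[1],p[0]].round(3))
E
```

```text
top
121 [ 0.5351 -0.3517] [10.8 49.4] 16.2
(array([ 0.50111795, -0.27778177]), [117.85049438476562, 123.26976013183594], np.float32(89.522964))
[ 0.613 -0.408  0.099]
[ 0.631 -0.32   0.051]
[ 0.709 -0.267  0.005]
scene
204 [ 0.5315 -0.3524] [16.1 50.3] 15.2
(array([ 0.51085043, -0.2770502 ]), [93.98831176757812, 127.99779510498047], np.float32(91.89997))
```

```bash
cat > go.py <<'E'
# python3 go.py x y z toolY_deg : shift (mm) in tool axes & turn (rad) to reach
import sys,numpy as np
from scipy.spatial.transform import Rotation as R
from workcell import sensors
s=sensors.get_state(); q=s["orientation"]; M=R.from_quat([q[1],q[2],q[3],q[0]]).as_matrix()
a=list(map(float,sys.argv[1:])); d=M.T@(np.array(a[:3])-s["tcp_pos"])*1000
y=np.degrees(np.arctan2(M[1,1],M[0,1])); t=(y-a[3]+180)%360-180
print("t",round(s["clock"],2),"tcp",s["tcp_pos"].round(4),"yawY",y.round(2),"q6",s["joint_pos"][5].round(2),"gap",round(s["finger_gap"],4),"F",s["wrist_force"].round(1))
print("shift",d.round(1),"turn",np.radians(t).round(3),"alt",np.radians((t+360)%360-180).round(3))
E
python3 go.py .5345 -.3512 .18 16
```

```text
t 0.1 tcp [ 0.2279 -0.5274  0.2305] yawY -66.63 q6 1.43 gap 0.085 F [-0.4 -0.4  0. ]
shift [351.3 -40.1  50.6] turn -1.442 alt 1.699
```

```bash
python3 -m handwheel '[[351,-40,50,-1.44,1],[351,-40,50,-1.44,1],[351,-40,50,-1.44,1],[351,-40,50,-1.44,1],[351,-40,50,-1.44,1],[351,-40,50,-1.44,1],[351,-40,50,-1.44,1],[351,-40,50,-1.44,1]]' 120; python3 go.py .5345 -.3512 .18 16
```

```text
clock: 0.9
tcp_pos: [0.538, -0.3479, 0.1793]
orientation: [-0.001, 0.69, 0.724, 0.001]
wrist_force: [-0.7, -0.3, 0.4]
finger_gap: 0.0856
grip_force: 0.0
t 0.9 tcp [ 0.538  -0.3479  0.1793] yawY 2.81 q6 0.82 gap 0.0856 F [-0.7 -0.3  0.4]
shift [-3.1 -3.7 -0.7] turn -0.23 alt 2.911
```

```bash
python3 -m handwheel '[[0,0,0,-0.15,1],[0,0,0,-0.15,1],[0,0,0,-0.15,1]]' >/dev/null; python3 go.py .5345 -.3512 .063 16; python3 -c "
from h import *
scoop(grab('scene'))"
```

```text
t 1.2 tcp [ 0.5341 -0.3519  0.1809] yawY 10.5 q6 0.68 gap 0.0854 F [-0.1 -0.5  0.4]
shift [  0.5   0.5 117.9] turn -0.096 alt 3.046
209 [ 0.5316 -0.3523] [16.6 50.5] 14.5
```

```bash
python3 -m handwheel '[[0,0,40,-0.09,1],[0,0,80,-0.09,1],[0,0,117,-0.09,1],[0,0,117,-0.09,1],[0,0,117,-0.09,0],[0,0,117,-0.09,0],[0,0,117,-0.09,0],[0,0,117,-0.09,0]]' 120;  python3 -m handwheel '[[0,0,0,0,0],[0,0,0,0,0],[0,0,0,0,0],[0,0,-10,0,0],[0,0,-20,0,0],[0,0,-30,0,0],[0,0,-40,0,0],[0,0,-40,0,0]]'
python3 - <<'E'
from h import *
c=grab("scene","s1.png"); cv2.imwrite("pics/s1c.png",cv2.resize(c["color"][140:300,320:480],None,fx=3,fy=3))
E
```

```text
clock: 2.05
tcp_pos: [0.5361, -0.3541, 0.0679]
orientation: [0.003, 0.603, 0.798, -0.001]
wrist_force: [-1.6, -2.0, 7.2]
finger_gap: 0.0473
grip_force: 123.6
clock: 2.85
tcp_pos: [0.5354, -0.3528, 0.1065]
orientation: [0.002, 0.603, 0.798, -0.0]
wrist_force: [0.3, 0.0, -2.2]
finger_gap: 0.0475
grip_force: 123.6
```

View pics/s1c.png

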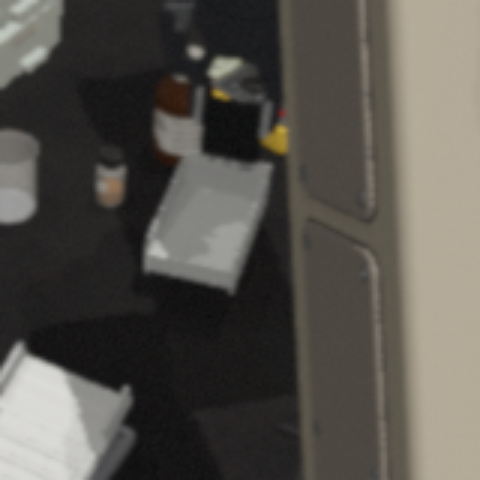

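The scoop lifts and seems to stay level at 120 N. I'll measure its tilt here, then again at 20 N to see whether it pivots.

```bash
cat >> h.py <<'E'
def tilt(c):
    """scoop held by plate edges: floor slope along scoop y (level = +10 deg)"""
    from workcell import sensors
    s=sensors.get_state(); q=s["orientation"]; M=R.from_quat([q[1],q[2],q[3],q[0]]).as_matrix()
    yx=M[:2,1]*np.sign(M[0,1]); yd=np.array([-yx[1],yx[0]]); g=s["tcp_pos"][:2]
    P=cloud(c).reshape(-1,3); L=np.c_[(P[:,:2]-g)@yx,(P[:,:2]-g)@yd,P[:,2]]
    m=(abs(L[:,0])<.024)&(L[:,1]>.02)&(L[:,1]<.10)&(L[:,2]<s["tcp_pos"][2]+.02)&(L[:,2]>.003); L=L[m]
    for _ in range(4):
        A=np.c_[L[:,:2],np.ones(len(L))]; k=np.linalg.lstsq(A,L[:,2],rcond=None)[0]; r=abs(A@k-L[:,2]); L=L[r<max(.003,2*np.median(r))]
    t=10-np.degrees(np.arctan(k[1])); print("n",len(L),"mouth-down tilt",t.round(1),"roll",np.degrees(np.arctan(k[0])).round(1),"z at y=+.12:",(k@[0,.122,1]).round(4)); return t
E
python3 -c "
from h import *
tilt(grab('scene'));tilt(grab('top'))"; python3 -m handwheel '[[0,0,0,0,0],[0,0,0,0,0],[0,0,0,0,0],[0,0,0,0,0]]' 20;python3 -c "
from h import *
tilt(grab('scene'));tilt(grab('top'))"
```

```text
n 276 mouth-down tilt 0.6 roll -0.8 z at y=+.12: 0.0627
n 364 mouth-down tilt 0.2 roll -1.7 z at y=+.12: 0.0608
clock: 3.4
tcp_pos: [0.5343, -0.3519, 0.104]
orientation: [-0.0, 0.603, 0.798, -0.0]
wrist_force: [0.0, 0.3, -2.6]
finger_gap: 0.0477
grip_force: 123.5
n 275 mouth-down tilt 0.6 roll -0.4 z at y=+.12: 0.0614
n 370 mouth-down tilt -0.1 roll -0.7 z at y=+.12: 0.0604
```

```bash
python3 -m handwheel '[[0,0,0,0,0.3],[0,0,0,0,0.3],[0,0,0,0,0.3],[0,0,0,0,0.3]]' 20;python3 -c "
from h import *
tilt(grab('scene'));tilt(grab('top'))"
```

```text
clock: 3.9
tcp_pos: [0.5344, -0.352, 0.1043]
orientation: [0.0, 0.603, 0.798, -0.0]
wrist_force: [0.5, 0.1, -1.5]
finger_gap: 0.0474
grip_force: 123.5
n 282 mouth-down tilt 0.6 roll -1.5 z at y=+.12: 0.0616
n 371 mouth-down tilt -0.2 roll -0.3 z at y=+.12: 0.0608
```

```bash
python3 -m handwheel '[[0,0,20,0,0],[0,0,37,0,0],[0,0,40,0,0],[0,0,40,0,0],[0,0,40,0,0.7],[0,0,40,0,0.7],[0,0,40,0,0.7],[0,0,40,0,0.7]]'; python3 -m handwheel '[[0,0,0,0,0],[0,0,0,0,0],[0,0,0,0,0],[0,0,0,0,0],[0,0,0,0,0]]' 20;python3 -m handwheel '[[0,0,-10,0,0],[0,0,-20,0,0],[0,0,-30,0,0],[0,0,-40,0,0],[0,0,-40,0,0],[0,0,-40,0,0]]'; python3 -c "
from h import *
tilt(grab('scene'));tilt(grab('top'))"
```

```text
clock: 4.8
tcp_pos: [0.5344, -0.352, 0.0642]
orientation: [-0.0, 0.603, 0.798, -0.0]
wrist_force: [-0.6, -0.2, -0.0]
finger_gap: 0.0596
grip_force: 0.0
clock: 5.3
tcp_pos: [0.5343, -0.352, 0.0643]
orientation: [0.0, 0.603, 0.798, -0.0]
wrist_force: [-0.5, -0.5, 1.1]
finger_gap: 0.0497
grip_force: 22.2
clock: 5.9
tcp_pos: [0.5347, -0.3522, 0.1049]
orientation: [0.001, 0.603, 0.798, -0.0]
wrist_force: [-0.4, -0.9, -1.9]
finger_gap: 0.0495
grip_force: 21.9
n 283 mouth-down tilt 1.1 roll -0.8 z at y=+.12: 0.0652
n 395 mouth-down tilt 0.3 roll -0.8 z at y=+.12: 0.0637
```

The 20 N grip also holds it level, so at the ramp I can turn it by pushing its front face. I'll set it down and go for the rods.

```bash
python3 -m handwheel '[[0,0,20,0,0],[0,0,37,0,0],[0,0,41,0,0],[0,0,41,0,0],[0,0,41,0,1],[0,0,41,0,1],[0,0,41,0,1],[0,0,41,0,1]]'; python3 -m handwheel '[[0,0,-50,0,1],[0,0,-100,0,1],[0,0,-100,0,1],[0,0,-100,0,1]]'; python3 go.py .651 -.0925 .10 93.2;python3 -c "
from h import *
scoop(grab('top'))"
```

```text
clock: 6.8
tcp_pos: [0.5344, -0.3519, 0.0633]
orientation: [0.0, 0.603, 0.798, 0.0]
wrist_force: [0.0, 0.2, 0.2]
finger_gap: 0.0854
grip_force: 0.0
clock: 7.2
tcp_pos: [0.5355, -0.3528, 0.1654]
orientation: [0.002, 0.603, 0.798, -0.0]
wrist_force: [1.2, -0.0, -1.5]
finger_gap: 0.0853
grip_force: 0.0
t 7.2 tcp [ 0.5355 -0.3528  0.1654] yawY 15.88 q6 0.59 gap 0.0853 F [ 1.2 -0.  -1.5]
shift [219.  182.2  65. ] turn -1.35 alt 1.792
42 [ 0.549 -0.347] [11.  18.9] 10.2
```

```bash
python3 -m handwheel '[[219,182,40,-1.35,1],[219,182,40,-1.35,1],[219,182,40,-1.35,1],[219,182,40,-1.35,1],[219,182,40,-1.35,1],[219,182,40,-1.35,1],[219,182,40,-1.35,1],[219,182,40,-1.35,1]]'>/dev/null; python3 -m handwheel '[[0,0,0,-0.2,1],[0,0,0,-0.2,1],[0,0,0,-0.2,1]]'; python3 go.py .651 -.0925 .011 93.2;python3 - <<'E'
from h import *
for n in("scene","top"):
    c=grab(n); scoop(c); P=cloud(c)
    for nm,b in(("R",(.61,.69,-.12,-.06)),("L",(.6,.69,.02,.07))):
        q=seg(P,b,.0185,.03); print(n,nm,len(q),len(q)>5 and line(q))
E
```

```text
clock: 8.35
tcp_pos: [0.6483, -0.0911, 0.121]
orientation: [-0.002, -0.053, 0.999, 0.001]
wrist_force: [-0.3, -0.8, -0.1]
finger_gap: 0.085
grip_force: 0.0
t 8.35 tcp [ 0.6483 -0.0911  0.121 ] yawY 96.09 q6 -0.37 gap 0.085 F [-0.3 -0.8 -0.1]
shift [ -3.   -1.9 110. ] turn 0.051 alt -3.091
scene R 131 (array([ 0.64795264, -0.09433328]), [18.75103187561035, 61.97976303100586], np.float32(1.5679955))
scene L 155 (array([0.64222107, 0.04331631]), [16.385740280151367, 61.41473388671875], np.float32(2.3741698))
121 [ 0.5349 -0.3511] [11.9 49.6] 15.9
top R 0 False
top L 0 False
```

```bash
python3 -m handwheel '[[-1.5,-2.5,50,0.05,0.7],[-1.5,-2.5,90,0.05,0.7],[-1.5,-2.5,109,0.05,0.7],[-1.5,-2.5,109,0.05,0.7],[-1.5,-2.5,109,0.05,0],[-1.5,-2.5,109,0.05,0],[-1.5,-2.5,109,0.05,0],[-1.5,-2.5,109,0.05,0]]' 30; python3 -m handwheel '[[0,0,0,0,0],[0,0,0,0,0],[0,0,0,0,0],[0,0,0,0,0]]'; python3 -m handwheel '[[0,0,-30,0,0],[0,0,-80,0,0],[0,0,-130,0,0],[0,0,-130,0,0]]'; python3 go.py .513 -.278 .14 105.9;python3 - <<'E'
from h import *
c=grab("top","t2.png"); scoop(c)
cv2.imwrite("pics/t2c.png",cv2.resize(c["color"][180:310,260:460],None,fx=3,fy=3))
E
```

```text
clock: 9.25
tcp_pos: [0.6528, -0.0944, 0.0165]
orientation: [0.002, -0.028, 1.0, -0.001]
wrist_force: [-0.6, -0.7, 5.0]
finger_gap: 0.014
grip_force: 29.3
clock: 9.65
tcp_pos: [0.6528, -0.0944, 0.0165]
orientation: [0.002, -0.028, 1.0, -0.001]
wrist_force: [-0.3, 0.1, 6.4]
finger_gap: 0.0136
grip_force: 29.4
clock: 10.05
tcp_pos: [0.6559, -0.095, 0.1535]
orientation: [0.007, -0.028, 1.0, -0.002]
wrist_force: [1.5, -0.7, -0.0]
finger_gap: 0.0134
grip_force: 29.6
t 10.05 tcp [ 0.6559 -0.095   0.1535] yawY 93.22 q6 -0.32 gap 0.0134 F [ 1.5 -0.7 -0. ]
shift [ 153.2 -174.6   12.2] turn -0.221 alt 2.92
121 [ 0.535  -0.3509] [10.5 49.8] 16.9
```

View pics/t2c.png

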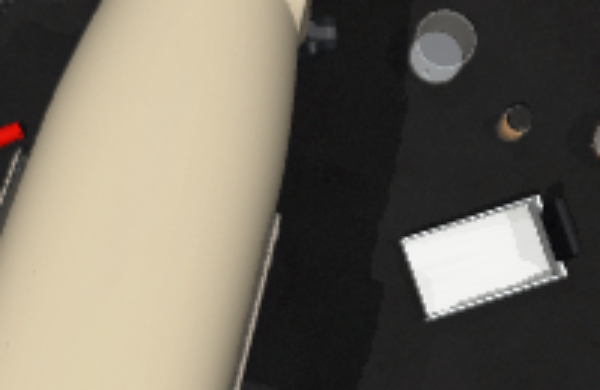

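```bash
python3 go.py .517 -.280 .10 106.2; python3 -m handwheel '[[151,-177,10,-0.22,0],[151,-177,10,-0.22,0],[151,-177,10,-0.22,0],[151,-177,10,-0.22,0],[151,-177,10,-0.22,0],[151,-177,10,-0.22,0]]'; python3 -m handwheel '[[0,0,0,0,0],[0,0,0,0,0],[0,0,0,0,0]]'; python3 go.py .517 -.280 .10 106.2
python3 - <<'E'
from h import *
c=grab("scene","s3.png"); np.savez("s3.npz",**c)
x,y=pix(c,[.517,-.28,.1]); print(x,y); x=int(x);y=int(y)
cv2.imwrite("pics/s3c.png",cv2.resize(c["color"][y-60:y+60,x-70:x+70],None,fx=4,fy=4))
E
```

```text
t 10.1 tcp [ 0.6544 -0.0946  0.1498] yawY 93.22 q6 -0.32 gap 0.0138 F [-0.2 -0.8 -1.2]
shift [ 148.1 -177.2   48.9] turn -0.227 alt 2.915
clock: 10.7
tcp_pos: [0.5071, -0.2818, 0.1328]
orientation: [-0.001, -0.135, 0.991, 0.0]
wrist_force: [0.5, 0.7, -0.2]
finger_gap: 0.014
grip_force: 29.6
clock: 11.0
tcp_pos: [0.5111, -0.2779, 0.134]
orientation: [-0.0, -0.139, 0.99, 0.0]
wrist_force: [0.8, 0.9, -0.9]
finger_gap: 0.014
grip_force: 29.6
t 11.0 tcp [ 0.5111 -0.2779  0.134 ] yawY 105.93 q6 -0.91 gap 0.014 F [ 0.8  0.9 -0.9]
shift [-5.1 -3.7 34. ] turn -0.005 alt 3.137
387.0908614887387 202.76427083778532
```

View pics/s3c.png

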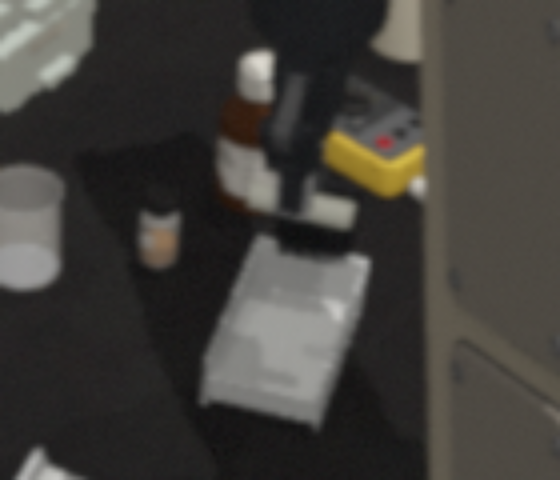

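The rod is held level at the fingertips, at crop position (300,205), above the scoop. I'll measure its offset in the hand.

```bash
cat >> h.py <<'E'
def held(c):
    from workcell import sensors
    s=sensors.get_state(); q=s["orientation"]; M=R.from_quat([q[1],q[2],q[3],q[0]]).as_matrix()
    L=(cloud(c).reshape(-1,3)-s["tcp_pos"])@M; b=c["color"].reshape(-1,3).min(1)>95
    m=b&(abs(L[:,0])<.045)&(abs(L[:,1])<.02)&(L[:,2]>-.025)&(L[:,2]<.02); q=L[m]*1000
    print("rod in tool: n",m.sum(),"x",np.percentile(q[:,0],[1,99]).round(1),"y",np.percentile(q[:,1],[2,98]).round(1),"z",np.percentile(q[:,2],[2,50,98]).round(1))
E
python3 -c "
from h import *
held(dict(np.load('s3.npz')))"
```

```text
rod in tool: n 115 x [-24.7  34.7] y [-2.9 13.1] z [-15.5  -6.2   3.7]
```

```bash
python3 go.py .5185 -.2798 .026 106; python3 -m handwheel '[[-7,-2,40,0,0],[-7,-2,80,0,0],[-7,-2,100,0,0],[-7,-2,107,0,0],[-7,-2,107,0,0],[-7,-2,107,0,0]]'; python3 -m handwheel '[[0,0,0,0,0.3],[0,0,0,0,0.45],[0,0,0,0,0.45],[0,0,-15,0,0.45],[0,0,-40,0,0.45],[0,0,-80,0,0.45],[0,0,-100,0,0.45],[0,0,-100,0,0.45]]';  python3 go.py .5185 -.2798 .026 106
python3 - <<'E'
from h import *
c=grab("scene","s4.png")
x,y=387,203
cv2.imwrite("pics/s4c.png",cv2.resize(c["color"][y-60:y+60,x-70:x+70],None,fx=4,fy=4))
E
```

```text
t 11.05 tcp [ 0.5112 -0.2779  0.1341] yawY 105.94 q6 -0.91 gap 0.014 F [ 0.8 -0.2 -0.6]
shift [ -6.5  -3.8 108.1] turn -0.001 alt 3.141
clock: 11.65
tcp_pos: [0.5184, -0.2789, 0.0279]
orientation: [0.0, -0.138, 0.99, -0.0]
wrist_force: [-1.6, -1.2, -0.6]
finger_gap: 0.0139
grip_force: 29.3
clock: 12.45
tcp_pos: [0.52, -0.2807, 0.1315]
orientation: [0.003, -0.138, 0.99, -0.003]
wrist_force: [0.3, -0.1, 0.8]
finger_gap: 0.0385
grip_force: 0.0
t 12.45 tcp [ 0.52   -0.2807  0.1315] yawY 105.82 q6 -0.91 gap 0.0385 F [ 0.3 -0.1  0.8]
shift [  1.7   2.  105.5] turn -0.003 alt 3.138
```

View pics/s4c.png

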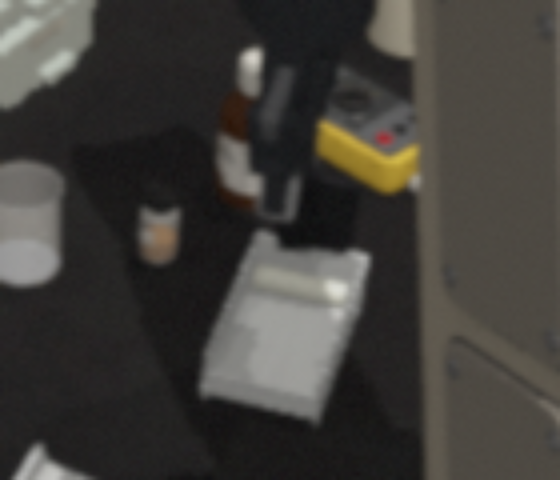

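The first rod lies at the back of the scoop, at crop position (300,285). On to the second.

```bash
python3 go.py .643 .0445 .12 93; python3 -m handwheel '[[-28,347,10,0.22,0.7],[-28,347,10,0.22,0.7],[-28,347,10,0.22,0.7],[-28,347,10,0.22,0.7],[-28,347,10,0.22,0.7],[-28,347,10,0.22,0.7],[-28,347,10,0.22,0.7],[-28,347,10,0.22,0.7]]' >/dev/null;  python3 -m handwheel '[[0,0,0,0,0.7],[0,0,0,0,0.7],[0,0,0,0,0.7]]'>/dev/null;  python3 go.py .643 .0445 .011 93
```

```text
t 12.5 tcp [ 0.519  -0.28    0.1294] yawY 105.82 q6 -0.91 gap 0.0385 F [ 0.7 -0.3 -0.7]
shift [-207.8  278.4    9. ] turn 0.224 alt -2.918
t 13.6 tcp [0.4505 0.061  0.117 ] yawY 93.08 q6 -0.1 gap 0.0599 F [ 0.8  0.  -0.5]
shift [-191.4  -26.8  105.9] turn 0.001 alt -3.14
```

```bash
python3 -m handwheel '[[-191,-27,0,0,0.7],[-191,-27,0,0,0.7],[-191,-27,0,0,0.7],[-191,-27,0,0,0.7],[-191,-27,0,0,0.7],[-191,-27,0,0,0.7],[-191,-27,0,0,0.7],[-191,-27,0,0,0.7]]' >/dev/null;  python3 go.py .643 .0445 .011 93
```

```text
t 14.4 tcp [0.641  0.0458 0.1176] yawY 93.18 q6 -0.11 gap 0.0601 F [-0.2  0.1 -1. ]
shift [ -2.   -1.4 106.6] turn 0.003 alt -3.138
```

```bash
python3 -m handwheel '[[-2,-1.5,50,0,0.7],[-2,-1.5,90,0,0.7],[-2,-1.5,106,0,0.7],[-2,-1.5,106,0,0.7],[-2,-1.5,106,0,0],[-2,-1.5,106,0,0],[-2,-1.5,106,0,0],[-2,-1.5,106,0,0]]' 30; python3 -m handwheel '[[0,0,0,0,0],[0,0,0,0,0],[0,0,0,0,0],[0,0,-30,0,0],[0,0,-80,0,0],[0,0,-120,0,0],[0,0,-120,0,0],[0,0,-120,0,0]]'; python3 go.py .517 -.280 .135 106;python3 - <<'E'
from h import *
held(grab("scene")); scoop(grab("top"))
E
```

```text
clock: 15.2
tcp_pos: [0.6458, 0.0447, 0.0135]
orientation: [0.002, -0.028, 1.0, -0.0]
wrist_force: [-0.9, -0.2, 6.3]
finger_gap: 0.0145
grip_force: 30.0
clock: 16.0
tcp_pos: [0.6455, 0.0447, 0.1332]
orientation: [0.002, -0.028, 1.0, -0.0]
wrist_force: [0.0, -0.1, -0.5]
finger_gap: 0.0147
grip_force: 29.5
t 16.0 tcp [0.6455 0.0447 0.1332] yawY 93.22 q6 -0.11 gap 0.0147 F [ 0.  -0.1 -0.5]
shift [ 146.5 -317.    -2.2] turn -0.223 alt 2.919
rod in tool: n 137 x [-25.5  32.3] y [-11.8  12.9] z [-23.4 -11.2  -1.7]
122 [ 0.535  -0.3515] [11.6 49.1] 17.5
```

```bash
python3 -m handwheel '[[146,-317,-2,-0.22,0],[146,-317,-2,-0.22,0],[146,-317,-2,-0.22,0],[146,-317,-2,-0.22,0],[146,-317,-2,-0.22,0],[146,-317,-2,-0.22,0],[146,-317,-2,-0.22,0],[146,-317,-2,-0.22,0]]' >/dev/null; python3 -m handwheel '[[0,0,0,0,0],[0,0,0,0,0],[0,0,0,0,0]]'>/dev/null; python3 go.py .518 -.280 .026 106;python3 - <<'E'
from h import *
held(grab("scene")); scoop(grab("scene"))
E
```

```text
t 17.2 tcp [ 0.5166 -0.2783  0.1326] yawY 105.95 q6 -0.91 gap 0.0144 F [-0.1 -0.6 -1. ]
shift [ -0.9  -2.2 106.6] turn -0.001 alt 3.141
rod in tool: n 113 x [-25.6  33.4] y [-2.8 13.7] z [-19.4  -8.8  -0.8]
70 [ 0.5216 -0.356 ] [14.1 28.3] 22.3
```

```bash
python3 -m handwheel '[[-1,-2,40,0,0],[-1,-2,80,0,0],[-1,-2,100,0,0],[-1,-2,107,0,0],[-1,-2,107,0,0],[-1,-2,107,0,0]]'; python3 -m handwheel '[[0,0,0,0,0.3],[0,0,0,0,0.45],[0,0,0,0,0.45],[0,0,-15,0,0.45],[0,0,-40,0,0.45],[0,0,-80,0,0.45],[0,0,-120,0,0.45],[0,0,-120,0,0.45]]'
python3 - <<'E'
from h import *
c=grab("top","t5.png"); scoop(c); s=grab("scene","s5.png"); P=cloud(s)
a=cv2.resize(c["color"][220:310,370:470],(480,432)); b=cv2.resize(s["color"][180:270,350:430],(384,432))
cv2.imwrite("pics/ab5.png",np.hstack([a,b])[:, :800])
E
python3 go.py .535 -.3513 .18 16
```

```text
clock: 17.9
tcp_pos: [0.5188, -0.2817, 0.0275]
orientation: [0.0, -0.138, 0.99, -0.001]
wrist_force: [0.4, 0.4, 0.2]
finger_gap: 0.0146
grip_force: 29.5
clock: 18.7
tcp_pos: [0.5212, -0.284, 0.1532]
orientation: [0.004, -0.138, 0.99, -0.004]
wrist_force: [0.9, -0.3, 0.3]
finger_gap: 0.0387
grip_force: 0.0
t 18.8 tcp [ 0.5188 -0.2823  0.148 ] yawY 105.82 q6 -0.91 gap 0.0385 F [0.6 0.6 0.3]
shift [  3.2 -70.9 -31.7] turn 1.568 alt -1.574
```

View pics/ab5.png

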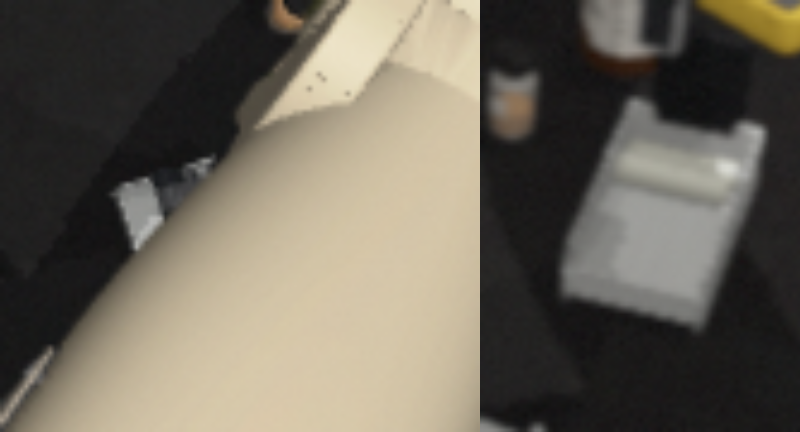

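The right half shows both rods side by side at the back of the scoop, around (675,170). Now I'll move above the handle.

```bash
python3 -m handwheel '[[3,-71,-32,1.57,1],[3,-71,-32,1.57,1],[3,-71,-32,1.57,1],[3,-71,-32,1.57,1],[3,-71,-32,1.57,1],[3,-71,-32,1.57,1],[3,-71,-32,1.57,1],[3,-71,-32,1.57,1]]'>/dev/null; python3 -m handwheel '[[0,0,0,0.4,1],[0,0,0,0.4,1],[0,0,0,0.4,1],[0,0,0,0.4,1]]'>/dev/null; python3 go.py .535 -.3513 .063 16;python3 - <<'E'
from h import *
scoop(grab("scene"))
E
```

```text
t 20.0 tcp [ 0.5336 -0.3501  0.1764] yawY 14.14 q6 0.62 gap 0.0854 F [ 0.7 -1.2 -0.2]
shift [ -1.7   1.2 113.4] turn -0.033 alt 3.109
206 [ 0.5321 -0.3533] [15.8 49.9] 16.4
```

```bash
python3 -m handwheel '[[-1.5,1,40,-0.03,1],[-1.5,1,80,-0.03,1],[-1.5,1,113,-0.03,1],[-1.5,1,113,-0.03,1],[-1.5,1,113,-0.03,0],[-1.5,1,113,-0.03,0],[-1.5,1,113,-0.03,0],[-1.5,1,113,-0.03,0]]' 30;  python3 -m handwheel '[[0,0,0,0,0],[0,0,-6,0,0],[0,0,-14,0,0],[0,0,-24,0,0],[0,0,-34,0,0],[0,0,-44,0,0],[0,0,-54,0,0],[0,0,-60,0,0]]'; python3 -m handwheel '[[0,0,-8,0,0],[0,0,-16,0,0],[0,0,-20,0,0],[0,0,-20,0,0]]'; python3 -c "
from h import *
tilt(grab('scene'));tilt(grab('top'))"; python3 go.py .501 -.25 .14 6.3
```

```text
clock: 20.85
tcp_pos: [0.5369, -0.3532, 0.0679]
orientation: [0.002, 0.603, 0.798, -0.0]
wrist_force: [-1.1, 0.3, 6.4]
finger_gap: 0.0495
grip_force: 32.0
clock: 21.65
tcp_pos: [0.5362, -0.3523, 0.1268]
orientation: [0.001, 0.603, 0.798, -0.0]
wrist_force: [0.6, -0.4, -2.6]
finger_gap: 0.0495
grip_force: 31.6
clock: 22.05
tcp_pos: [0.5361, -0.3522, 0.1461]
orientation: [0.001, 0.603, 0.798, -0.0]
wrist_force: [-0.1, -0.0, -3.5]
finger_gap: 0.0491
grip_force: 31.6
n 234 mouth-down tilt 5.4 roll -1.1 z at y=+.12: 0.1
n 325 mouth-down tilt 2.2 roll -0.4 z at y=+.12: 0.0999
t 22.15 tcp [ 0.5357 -0.3519  0.1451] yawY 15.87 q6 0.59 gap 0.0494 F [ 0.7  0.1 -3.7]
shift [107.5  -5.5   5.1] turn 0.167 alt -2.975
```

```bash
python3 go.py .518 -.236 .14 6.3; python3 -m handwheel '[[20,0,0,0.04,0],[40,0,0,0.08,0],[60,0,0,0.12,0],[80,0,0,0.167,0],[100,0,0,0.167,0],[110,0,0,0.167,0],[118,-14,5,0.167,0],[118,-14,5,0.167,0]]'>/dev/null;python3 go.py .518 -.236 .115 6.3;python3 -c "
from h import *
tilt(grab('scene'));tilt(grab('top'))"
```

```text
t 22.15 tcp [ 0.5357 -0.3519  0.1451] yawY 15.87 q6 0.59 gap 0.0494 F [ 0.7  0.1 -3.7]
shift [116.3  14.7   5.1] turn 0.167 alt -2.975
t 22.95 tcp [ 0.4882 -0.2411  0.1395] yawY 6.32 q6 0.85 gap 0.0492 F [ 0.7 -1.3 -3.2]
shift [ 1.8 30.3 24.4] turn 0.0 alt -3.141
n 253 mouth-down tilt 8.9 roll -0.6 z at y=+.12: 0.0893
n 319 mouth-down tilt 2.1 roll -0.0 z at y=+.12: 0.0941
```

```bash
sed -i 's/(L\[:,1\]>.02)&(L\[:,1\]<.10)/(L[:,1]>.062)\&(L[:,1]<.112)/' h.py; python3 -m handwheel '[[0,15,0,0,0],[0,30,0,0,0],[2,30,8,0,0],[2,30,16,0,0],[2,30,20,0,0],[2,30,20,0,0]]';python3 go.py .5145 -.2038 .115 6.3;python3 - <<'E'
from h import *
s=grab('scene');tilt(s);c=grab('top');tilt(c)
a=cv2.resize(c["color"][230:310,270:400],(520,320)); b=cv2.resize(s["color"][200:330,290:420],(320,320))
cv2.imwrite("pics/ab6.png",np.hstack([a,b])[:, :800])
E
```

```text
clock: 23.65
tcp_pos: [0.5184, -0.2366, 0.119]
orientation: [-0.001, 0.667, 0.745, -0.0]
wrist_force: [0.1, 0.7, -3.5]
finger_gap: 0.0492
grip_force: 32.4
t 23.65 tcp [ 0.5184 -0.2366  0.119 ] yawY 6.28 q6 0.89 gap 0.0492 F [ 0.1  0.7 -3.5]
shift [33.  -0.3  4. ] turn -0.0 alt 3.141
n 255 mouth-down tilt 1.1 roll -1.1 z at y=+.12: 0.076
n 249 mouth-down tilt -1.7 roll -1.2 z at y=+.12: 0.0767
```

View pics/ab6.png

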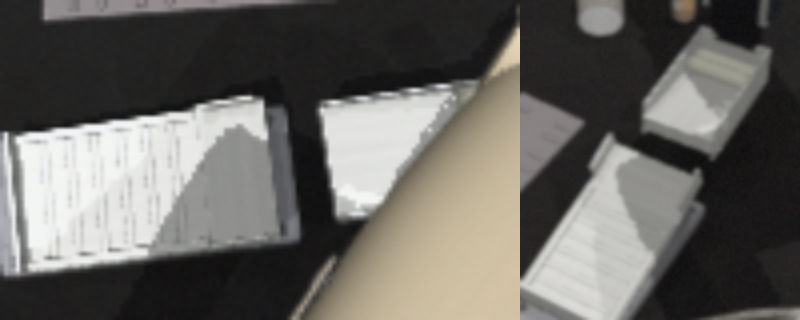

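The scoop is aligned behind the ramp, with both rods at its back and the ramp edge about 3 cm ahead. Next I push the front face against the ramp edge.

```bash
python3 -m handwheel '[[12,0,4,0,0],[24,0,5,0,0],[32,0,5,0,0],[36,0,5,0,0],[38,0,2,0,0],[40,0,0,0,0],[42,0,-3,0,0],[42,0,-3,0,0]]'; python3 -c "
from h import *
tilt(grab('scene'));tilt(grab('top'))";python3 go.py .5145 -.2038 .1145 6.3
```

```text
clock: 24.55
tcp_pos: [0.5154, -0.1958, 0.1241]
orientation: [0.001, 0.667, 0.745, -0.0]
wrist_force: [-1.3, -4.8, -1.4]
finger_gap: 0.0493
grip_force: 32.5
n 287 mouth-down tilt 5.8 roll -0.5 z at y=+.12: 0.0718
n 196 mouth-down tilt 4.4 roll -0.7 z at y=+.12: 0.071
t 24.65 tcp [ 0.5154 -0.1959  0.1238] yawY 6.29 q6 0.95 gap 0.0496 F [-0.9 -5.7 -0.7]
shift [-7.7 -1.8  9.3] turn -0.0 alt 3.141
```

```bash
python3 -m handwheel '[[4,0,-6,0,0],[8,0,-11,0,0],[12,0,-15,0,0],[16,0,-19,0,0],[20,0,-23,0,0],[24,0,-27,0,0],[28,0,-30,0,0],[31,0,-33,0,0]]'; python3 -m handwheel '[[0,0,0,0,0],[0,0,0,0,0],[0,0,0,0,0],[0,0,0,0,0],[0,0,0,0,0],[0,0,0,0,0],[0,0,0,0,0],[0,0,0,0,0]]';python3 - <<'E'
from h import *
s=grab('scene');tilt(s);c=grab('top');tilt(c)
a=cv2.resize(c["color"][230:310,270:400],(520,320)); b=cv2.resize(s["color"][200:330,290:420],(320,320))
cv2.imwrite("pics/ab7.png",np.hstack([a,b])[:, :800])
E
python3 go.py .5145 -.2038 .1145 6.3
```

```text
clock: 25.45
tcp_pos: [0.5115, -0.1636, 0.1564]
orientation: [-0.0, 0.667, 0.745, 0.0]
wrist_force: [-1.0, -2.0, -3.4]
finger_gap: 0.0493
grip_force: 32.3
clock: 26.25
tcp_pos: [0.5116, -0.1643, 0.1563]
orientation: [-0.0, 0.667, 0.745, 0.0]
wrist_force: [-0.5, -0.7, -2.6]
finger_gap: 0.0495
grip_force: 32.4
n 301 mouth-down tilt 39.2 roll -1.7 z at y=+.12: 0.0472
n 92 mouth-down tilt 40.6 roll 0.6 z at y=+.12: 0.0462
t 26.35 tcp [ 0.5116 -0.1643  0.1563] yawY 6.31 q6 1.0 gap 0.0494 F [ 1.4 -1.5 -2.4]
shift [-39.6  -1.4  41.8] turn 0.0 alt -3.141
```

View pics/ab7.png

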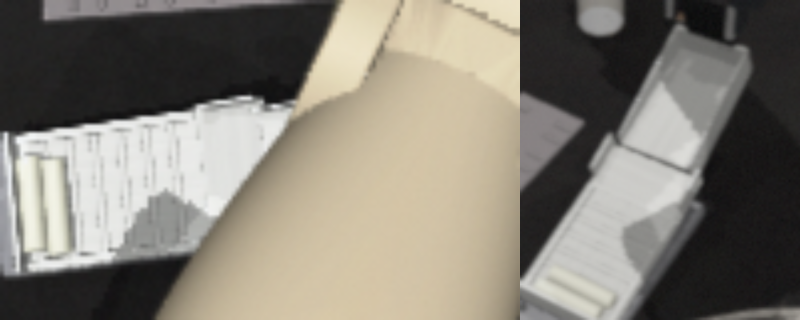

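Both rods lie in the two lowest grooves, at (32,205) and (57,205) in the left half. Now I back off and press the scoop flat on the bench.

```bash
python3 -m handwheel '[[-15,0,-5,0,0],[-40,0,-5,0,0],[-70,0,-5,0,0],[-100,0,-5,0,0],[-130,0,-5,0,0],[-140,0,0,0,0],[-140,0,0,0,0],[-140,0,0,0,0]]'; python3 -m handwheel '[[0,0,20,0,0],[0,0,36,0,0],[0,0,46,0,0],[0,0,56,0,0],[0,0,66,0,0],[0,0,76,0,0],[0,0,84,0,0],[0,0,90,0,0]]'; python3 -c "
from h import *
tilt(grab('scene'));tilt(grab('top'))"; python3 go.py .5145 -.2038 .063 6.3
```

```text
clock: 27.15
tcp_pos: [0.5264, -0.303, 0.1558]
orientation: [-0.001, 0.667, 0.745, 0.0]
wrist_force: [0.6, -0.2, -2.4]
finger_gap: 0.0492
grip_force: 32.4
clock: 27.95
tcp_pos: [0.5293, -0.3059, 0.0689]
orientation: [0.004, 0.667, 0.745, -0.0]
wrist_force: [1.1, -4.3, 4.9]
finger_gap: 0.0493
grip_force: 34.8
n 204 mouth-down tilt 3.0 roll 0.1 z at y=+.12: 0.0257
n 271 mouth-down tilt 0.3 roll 0.8 z at y=+.12: 0.0252
t 28.05 tcp [ 0.5287 -0.3049  0.068 ] yawY 6.3 q6 0.81 gap 0.0495 F [ 1.9 -3.6  4.6]
shift [102.1  -3.    4.6] turn -0.0 alt 3.142
```

```bash
python3 -m handwheel '[[0,0,3,0,0],[0,0,3,0,0],[0,0,3,0,0.75],[0,0,0,0,1],[0,0,0,0,1],[0,0,0,0,1],[0,0,0,0,1],[0,0,0,0,1]]'; python3 -m handwheel '[[0,0,-30,0,1],[0,0,-80,0,1],[0,0,-130,0,1],[0,0,-150,0,1],[0,0,-150,0,1]]'; python3 go.py .5177 .2367 .16 45;python3 - <<'E'
from h import *
s=grab('scene');tilt(s);c=grab('top'); scoop(s); P=cloud(s)
q=seg(P,(.44,.56,-.31,-.15),.034,.045); print("walls z",np.percentile(q[:,2],[5,50,95]))
cv2.imwrite("pics/s8.png",cv2.resize(s["color"][140:400,200:440],None,fx=2.3,fy=2.3))
E
```

```text
clock: 28.85
tcp_pos: [0.5268, -0.3034, 0.066]
orientation: [-0.0, 0.667, 0.745, -0.0]
wrist_force: [0.2, -0.9, -0.5]
finger_gap: 0.0856
grip_force: 0.0
clock: 29.35
tcp_pos: [0.5288, -0.3049, 0.2209]
orientation: [0.004, 0.667, 0.745, 0.0]
wrist_force: [0.7, -1.0, -0.1]
finger_gap: 0.0853
grip_force: 0.0
t 29.35 tcp [ 0.5288 -0.3049  0.2209] yawY 6.31 q6 0.81 gap 0.0853 F [ 0.7 -1.  -0.1]
shift [539.9  48.1  58.2] turn -0.675 alt 2.466
n 182 mouth-down tilt 2.3 roll -0.1 z at y=+.12: 0.0251
206 [ 0.5266 -0.3085] [13.1 50.9] 10.4
walls z [0.0346983  0.03903786 0.04361371]
```

View pics/s8.png

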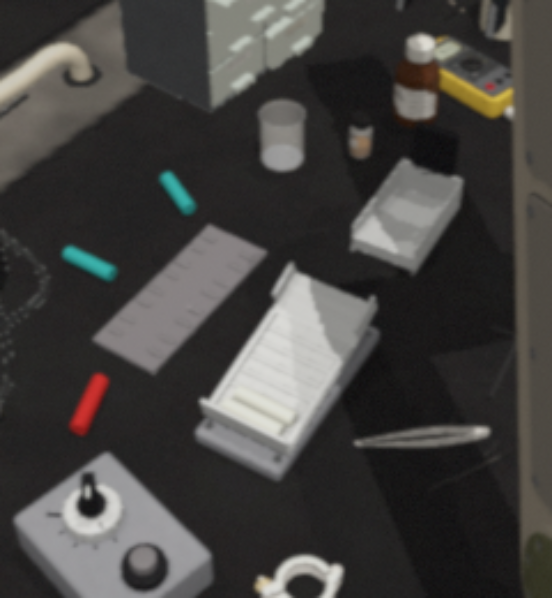

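The scoop stands released, the rods are in their grooves, and the bottle, vial and beaker haven't moved. Next is the knob, wound the long way round so that joint 6 keeps its range.

```bash
python3 -m handwheel '[[540,48,40,-1.2,0.5],[540,48,40,-1.2,0.5],[540,48,40,-1.2,0.5],[540,48,40,-1.2,0.5],[540,48,40,-1.2,0.5],[540,48,40,-1.2,0.5],[540,48,40,-1.2,0.5],[540,48,40,-1.2,0.5]]'; python3 go.py .5177 .2367 .14 225
```

```text
clock: 30.25
tcp_pos: [0.5167, 0.0972, 0.1845]
orientation: [-0.002, 0.127, 0.992, -0.0]
wrist_force: [1.2, -0.4, -0.1]
finger_gap: 0.0426
grip_force: 0.0
t 30.25 tcp [0.5167 0.0972 0.1845] yawY 75.4 q6 0.29 gap 0.0426 F [ 1.2 -0.4 -0.1]
shift [ 34.  135.4  44.5] turn -2.611 alt 0.531
```

```bash
python3 -m handwheel '[[0,0,0,-1.2,0.5],[0,0,0,-1.2,0.5],[0,0,0,-1.2,0.5],[0,0,0,-1.2,0.5],[0,0,0,-1.2,0.5],[0,0,0,-1.2,0.5],[0,0,0,-1.2,0.5],[0,0,0,-1.2,0.5]]' >/dev/null; python3 go.py .5177 .2367 .14 225
```

```text
t 31.05 tcp [0.5169 0.0952 0.1844] yawY 144.17 q6 -0.92 gap 0.0424 F [ 1.1 -0.5 -0.3]
shift [-115.3   82.    44.4] turn -1.411 alt 1.731
```

```bash
python3 -m handwheel '[[-115,82,44,-1.2,0.5],[-115,82,44,-1.2,0.5],[-115,82,44,-1.2,0.5],[-115,82,44,-1.2,0.5],[-115,82,44,-1.2,0.5],[-115,82,44,-1.2,0.5],[-115,82,44,-1.2,0.5],[-115,82,44,-1.2,0.5]]' >/dev/null; python3 -m handwheel '[[0,0,0,-0.21,0.5],[0,0,0,-0.21,0.5],[0,0,0,-0.21,0.5]]'; python3 go.py .5177 .2367 .073 225.2
python3 - <<'E'
from h import *
for n in("scene","top"):
    c=grab(n); P=cloud(c)
    k=seg(P,(.48,.56,.20,.27),.075,.094); print(n,"bar",len(k),len(k)>9 and line(k))
E
```

```text
clock: 32.15
tcp_pos: [0.5187, 0.236, 0.1405]
orientation: [0.001, 0.923, -0.386, -0.002]
wrist_force: [-0.9, -1.2, -0.1]
finger_gap: 0.0426
grip_force: 0.0
t 32.15 tcp [0.5187 0.236  0.1405] yawY -135.4 q6 -2.06 gap 0.0426 F [-0.9 -1.2 -0.1]
shift [-1.  -0.  67.5] turn -0.01 alt 3.131
scene bar 92 (array([0.51593823, 0.23576434]), [10.77146053314209, 27.264604568481445], np.float32(130.10544))
top bar 18 (array([0.5252218, 0.2321062]), [9.443946838378906, 11.73131275177002], np.float32(50.568756))
```

```bash
python3 -m handwheel '[[-1,0,30,0,0.5],[-1,0,55,0,0.5],[-1,0,66,0,0.5],[-1,0,66,0,0.5],[-1,0,66,0,0],[-1,0,66,0,0],[-1,0,66,0,0],[-1,0,66,0,0]]' 40; python3 -m handwheel '[[0,0,0,0,0],[0,0,0,0,0],[0,0,0,0,0]]'; python3 go.py .5177 .2367 .073 122.6
```

```text
clock: 33.05
tcp_pos: [0.5194, 0.2363, 0.0783]
orientation: [0.001, 0.922, -0.386, 0.001]
wrist_force: [-2.6, -4.1, 4.1]
finger_gap: 0.0099
grip_force: 40.1
clock: 33.35
tcp_pos: [0.5194, 0.2363, 0.0783]
orientation: [0.001, 0.922, -0.386, 0.001]
wrist_force: [-3.6, -4.4, 4.7]
finger_gap: 0.0099
grip_force: 40.2
t 33.35 tcp [0.5194 0.2363 0.0783] yawY -135.44 q6 -2.06 gap 0.0099 F [-3.6 -4.4  4.7]
shift [-1.4  0.9  5.3] turn 1.78 alt -1.362
```

```bash
python3 -m handwheel '[[0,0,0,0.14,0],[0,0,0,0.28,0],[0,0,0,0.42,0],[0,0,0,0.56,0],[0,0,0,0.7,0],[0,0,0,0.84,0],[0,0,0,0.98,0],[0,0,0,1.1,0]]'; python3 -m handwheel '[[0,0,0,0.14,0],[0,0,0,0.28,0],[0,0,0,0.42,0],[0,0,0,0.56,0],[0,0,0,0.68,0],[0,0,0,0.68,0],[0,0,0,0.68,0]]'; python3 go.py .5177 .2367 .073 122.6
```

```text
clock: 34.15
tcp_pos: [0.5184, 0.236, 0.0783]
orientation: [-0.001, -0.582, 0.813, -0.001]
wrist_force: [-6.3, -4.5, 7.1]
finger_gap: 0.0099
grip_force: 40.5
clock: 34.85
tcp_pos: [0.5178, 0.2364, 0.0783]
orientation: [-0.001, -0.281, 0.96, -0.001]
wrist_force: [-6.7, -3.9, 9.3]
finger_gap: 0.0101
grip_force: 40.6
t 34.85 tcp [0.5178 0.2364 0.0783] yawY 122.59 q6 -0.28 gap 0.0101 F [-6.7 -3.9  9.3]
shift [-0.1  0.3  5.2] turn -0.0 alt 3.141
```

Now open, retreat and check the knob angle.

```bash
python3 -m handwheel '[[0,0,0,0,0.2],[0,0,0,0,0.4],[0,0,0,0,0.4],[0,0,-20,0,0.4],[0,0,-50,0,0.4],[0,0,-80,0,0.4],[0,0,-80,0,0.4],[0,0,-80,0,0.4]]'; python3 go.py .4517 .2482 .10 122.6
python3 - <<'E'
from h import *
c=grab("scene"); P=cloud(c)
k=seg(P,(.48,.56,.20,.27),.075,.094); print("bar",len(k),len(k)>9 and line(k))
k=seg(P,(.43,.475,.22,.275),.05,.09); print("but",len(k),line(k),np.percentile(k[:,2],[50,98])); t=k[k[:,2]>np.percentile(k[:,2],98)-.004]; print(line(t),t.mean(0))
x,y=map(int,pix(c,[.495,.24,.06])); cv2.imwrite("pics/s9.png",cv2.resize(c["color"][y-60:y+60,x-70:x+70],None,fx=4,fy=4))
E
```

```text
clock: 35.65
tcp_pos: [0.5203, 0.2375, 0.1576]
orientation: [0.001, -0.281, 0.96, -0.0]
wrist_force: [-0.6, -0.6, 0.1]
finger_gap: 0.0344
grip_force: 0.0
t 35.65 tcp [0.5203 0.2375 0.1576] yawY 122.62 q6 -0.28 gap 0.0344 F [-0.6 -0.6  0.1]
shift [52.2 46.  57.5] turn 0.0 alt -3.141
bar 127 (array([0.516802  , 0.23591969]), [13.157842636108398, 25.81392478942871], np.float32(31.85833))
but 348 (array([0.45017319, 0.25089961]), [38.673789978027344, 44.71363067626953], np.float32(113.21045)) [0.05886283 0.07032016]
(array([0.45042621, 0.24705785]), [20.14240264892578, 20.494049072265625], np.float32(144.44508)) [0.45068232 0.24770325 0.06835984]
```

View pics/s9.png

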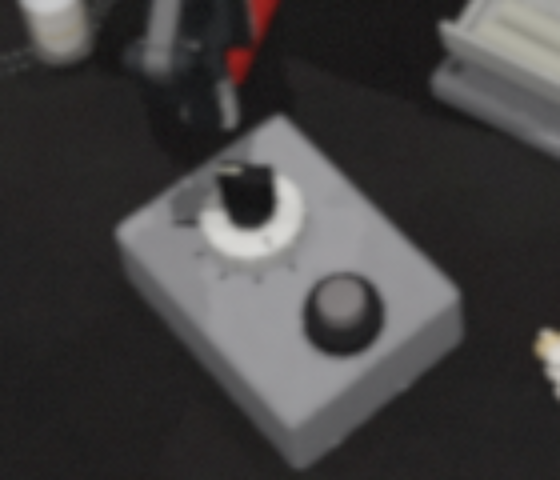

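The bar reads 31.9° against a target of 32.6°, and its white pointer end faces the long tick at (185,222). Now I press the button.

```bash
python3 -m handwheel '[[26,23,0,0,0],[53,46,0,0,0],[53,46,0,0,0],[53,46,20,0,0],[53,46,45,0,0],[53,46,55,0,0],[53,46,55,0,0],[53,46,55,0,0]]' 30; python3 go.py .451 .248 .066 122.6
```

```text
clock: 36.5
tcp_pos: [0.4502, 0.2473, 0.1018]
orientation: [-0.0, -0.281, 0.96, -0.0]
wrist_force: [-0.8, 0.8, 0.3]
finger_gap: -0.0004
grip_force: 0.0
t 36.5 tcp [0.4502 0.2473 0.1018] yawY 122.6 q6 -0.22 gap -0.0004 F [-0.8  0.8  0.3]
shift [-1.   0.2 35.8] turn -0.0 alt 3.142
```

```bash
python3 -m handwheel '[[0,0,20,0,0],[0,0,30,0,0],[0,0,34,0,0],[0,0,37,0,0],[0,0,37,0,0]]'; python3 -m handwheel '[[0,0,2,0,0],[0,0,4,0,0],[0,0,6,0,0],[0,0,6,0,0],[0,0,6,0,0]]'
```

```text
clock: 37.0
tcp_pos: [0.45, 0.2473, 0.0651]
orientation: [-0.0, -0.281, 0.96, -0.0]
wrist_force: [-1.9, -0.2, 1.4]
finger_gap: 0.0004
grip_force: 1.0
clock: 37.5
tcp_pos: [0.4504, 0.2475, 0.0608]
orientation: [0.001, -0.281, 0.96, -0.0]
wrist_force: [-6.2, -2.0, 16.2]
finger_gap: 0.0004
grip_force: 8.2
```

The force is 16 N against the 4 N spring, so the button is bottomed. I'll retreat and do a final check.

```bash
python3 -m handwheel '[[0,0,1,0,0],[0,0,1,0,0],[0,0,-10,0,0],[0,0,-50,0,0],[0,0,-100,0,0],[0,0,-130,0,0],[0,0,-130,0,0],[0,0,-130,0,0]]'
python3 - <<'E'
from h import *
s=grab('scene'); P=cloud(s)
k=seg(P,(.48,.56,.20,.27),.075,.094); print("bar",line(k)); scoop(s)
k=seg(P,(.44,.46,.238,.258),.05,.09); print("but z",np.percentile(k[:,2],[50,95]))
c=grab('top'); scoop(c)
a=cv2.resize(c["color"][190:320,180:480],None,fx=2,fy=2); b=cv2.resize(s["color"][150:410,210:430],(220,260))
cv2.imwrite("pics/f.png",np.hstack([a,b])[:, :800])
E
```

```text
clock: 38.3
tcp_pos: [0.4507, 0.2477, 0.1894]
orientation: [0.001, -0.281, 0.96, 0.0]
wrist_force: [-0.3, -0.4, -0.0]
finger_gap: -0.0003
grip_force: 0.0
bar (array([0.51701959, 0.23609991]), [13.12822151184082, 26.013225555419922], np.float32(32.287926))
213 [ 0.5137 -0.2823] [13.5 50.4] 6.3
but z [0.06693842 0.07027555]
112 [ 0.5166 -0.2809] [10.4 49. ] 6.4
```

View pics/f.png

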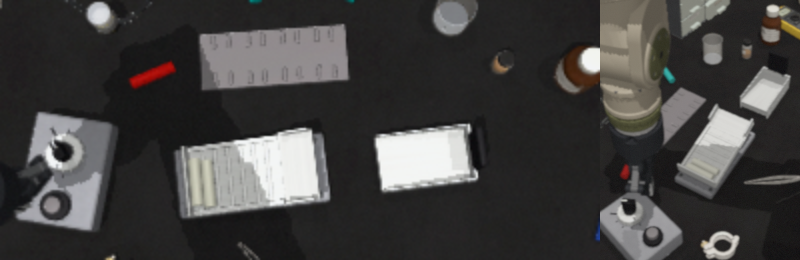

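Both rods are seated at (200,180), the scoop stands on the bench although it was knocked about 2.5 cm aside, the knob is set, and the button is out again. Handing in.

```bash
python3 -c "
from workcell import workorder
print(workorder.hand_in())"
```

```text
the job is handed in; nothing more can be done
None
```

I handed the job in at about 38 s: both rods were in their own grooves, the empty scoop was standing on the bench, the inner knob was within about 0.01 rad of the long tick, and the start button had been pressed in and was out again; the hand-in returned no verdict.

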